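# Empty the counting scale's scoop pan into the kit carton

## Task

The five slide switches in the counting scale's scoop pan have been counted: lift the pan off the scale with the switches in it and tip all five into the cardboard kit carton. Then set the empty pan back squarely in the middle of the scale's platform. Hold the pan's thin sheet sides with the lightest grip, never press or drop anything on the platform, whose load cell takes only light loads, and leave the other things on the bench as they are.

Things in the scene. Friction and masses are not known exactly. Their poses are not given: they have to be found in the camera images.
- pan: scoop pan of thin aluminium sheet (2.5 mm), 130 mm long (x), 64 mm wide (y), 0.09 to 0.14 kg: flat floor, back wall at x = +65 mm, two upright side walls, no wall at x = -65 mm: the mouth, which faces the scale's display at the start. Tip the mouth down 60 degrees and things slide out. Origin: underside, middle. Both fingers' forces on it, added, must stay below 90 N: use the lightest grip.
- pan_grip (a point): where to hold the pan, near its centre of mass: midway between the side walls (64 mm over their outer faces; 38 mm high from x = -22 mm to the back wall, falling to 14 mm at the mouth), 26 mm above the underside, 8 mm from the pan's middle towards the back wall. Axes as the pan's: close the fingers along y, one outside each side wall; turning about y tips the mouth.
- scale: the counting scale, grey plastic, fixed: 210 mm (x) by 200 mm (y), body 62 mm high; its sloping front with dark display and keys is at -x, the steel platform behind it. Origin: underside, centre.
- platform: the scale's weighing platform, a flat steel plate 130 mm (x) by 140 mm (y), 4 mm thick. It rides on soft springs: after the first 0.5 N it sinks 1 mm for each 2 N, at most 8 mm. More than 8 N on it in all spoils the load cell; pan and switches weigh 1.4 to 2 N of that. Origin: centre of its top, 80 mm above the bench when unloaded, 30 mm from the scale's centre towards +x.
- platform_top (a point): centre of the platform's top face, axes as the scale's: x away from the display, z up.
- carton: open cardboard kit carton, loose, 0.15 kg: 150 mm (x) by 130 mm (y), 60 mm high, walls 3 mm, empty at the start. Origin: underside, centre.
- switch0: a slide switch, brass-coloured metal with a small black knob: 35 mm long flange (its x), 18 mm deep (its y, knob at +y), 13 mm wide (its z), 11 g; it lies on its side in the pan at the start. Origin in its middle.
- switch1: a slide switch, brass-coloured metal with a small black knob: 35 mm long flange (its x), 18 mm deep (its y, knob at +y), 13 mm wide (its z), 11 g; it lies on its side in the pan at the start. Origin in its middle.
- switch2: a slide switch, brass-coloured metal with a small black knob: 35 mm long flange (its x), 18 mm deep (its y, knob at +y), 13 mm wide (its z), 11 g; it lies on its side in the pan at the start. Origin in its middle.
- switch3: a slide switch, brass-coloured metal with a small black knob: 35 mm long flange (its x), 18 mm deep (its y, knob at +y), 13 mm wide (its z), 11 g; it lies on its side in the pan at the start. Origin in its middle.
- switch4: a slide switch, brass-coloured metal with a small black knob: 35 mm long flange (its x), 18 mm deep (its y, knob at +y), 13 mm wide (its z), 11 g; it lies on its side in the pan at the start. Origin in its middle.
- fan_motor_a: bystander: blower wheel, black, 72 mm across, lying flat with its small steel motor upward, 64 mm high. Origin: underside centre.
- fan_motor_b: bystander: a second blower wheel with motor, the same.
- rosin_cup: bystander: clear plastic cup with amber rosin lumps, 60 mm across, 48 mm high, between the carton's and the scale's sides. Origin: underside centre.
- solder_reel: bystander: reel of solder wire standing on its flange, 54 mm across, 40 mm high. Origin: underside centre.
- screwdriver: bystander: screwdriver lying on the bench at the right, 170 mm long along its x. Origin: underside, middle.
Mind the look-alikes: they are no part of the job. Leave any green or yellow look-alike of the pan alone. Leave any orange look-alike of the carton alone.

How it is judged:
On the way, in this order (a step that is already met when the one before it is completed fails the run):
1. the pan is lifted at least 30 mm off the platform with all five switches in it (z of pan in the frame of platform_top above 0.03 m and distance between each of switch0, switch1, switch2, switch3, switch4 and pan below 0.08 m), for 0.1 s.
2. all five switches lie in the upright carton (x of switch0 in the frame of carton between -0.072 and 0.072 m and y of switch0 in the frame of carton between -0.062 and 0.062 m and z of switch0 in the frame of carton between 0 and 0.055 m and x of switch1 in the frame of carton between -0.072 and 0.072 m and y of switch1 in the frame of carton between -0.062 and 0.062 m and z of switch1 in the frame of carton between 0 and 0.055 m and x of switch2 in the frame of carton between -0.072 and 0.072 m and y of switch2 in the frame of carton between -0.062 and 0.062 m and z of switch2 in the frame of carton between 0 and 0.055 m and x of switch3 in the frame of carton between -0.072 and 0.072 m and y of switch3 in the frame of carton between -0.062 and 0.062 m and z of switch3 in the frame of carton between 0 and 0.055 m and x of switch4 in the frame of carton between -0.072 and 0.072 m and y of switch4 in the frame of carton between -0.062 and 0.062 m and z of switch4 in the frame of carton between 0 and 0.055 m and angle between carton's own z axis and vertical below 0.1 rad), for 0.2 s.
At the end, for the whole second after the job is handed in: All five switches lie inside the upright carton (below its 60 mm rim), and the pan stands level (within 0.06 rad) on the scale's platform, its middle within 15 mm of the platform's middle and its long axis within 0.2 rad of the platform's x axis (mouth either way), at rest and released (all of step 2 and horizontal distance between pan and platform_top below 0.015 m and z of pan in the frame of platform_top between -0.004 and 0.004 m and angle between pan's own z axis and vertical below 0.06 rad and angle between the x axis of pan and the x axis of platform_top, either way round below 0.2 rad and linear speed of pan below 0.02 m/s); the robot touches nothing.
It fails at once if the pan's thin sides are squeezed: the fingers' forces on the pan add up to more than 90 N (contact force between the fingers and pan above 90 N).
It fails at once if the load cell is overloaded by pressing or dropping: more than 8 N on the platform in all (pan and switches weigh 1.4 to 2 N), or the platform pushed down by more than 3.8 mm (contact force between platform and anything else above 8 N or z of platform_top in the frame of scale below 0.0762 m).
It fails at once if the pan is dropped: it is more than 10 mm above the platform's height with the fingers off it (z of pan in the frame of platform_top above 0.01 m and contact force between the fingers and pan below 0.2 N).
It fails at once if another thing on the bench is shifted by more than 30 mm (distance of any of fan_motor_a, fan_motor_b, rosin_cup, solder_reel, screwdriver from where it was at the start of the episode above 0.03 m).
It also fails if it takes over 51 s, if anything falls off the work surface, if the arm or the gripper's body presses on something with over 40 N, if the wrist force passes 120 N, or if a joint passes its speed limit or range.

## Robot

A 7-joint arm with a two-finger parallel gripper is mounted at the origin on the work surface. World frame = base frame: x ahead of the robot, y to its left, z up, the work surface at z = 0. Lengths are in m, angles in rad, forces in N, time in s.
With the tool pointing down it reaches from about 0.4 to 0.875 m from the base axis. Payload 4.4 kg.
Tool frame: the origin (TCP) lies where the fingers leave the gripper's body, on its centre line; the fingertips stand 73 mm ahead of it and the grasp point (between the pads) lies 54 mm ahead of it; z points along the fingers, y is the line along which they close (so a half turn about z gives the same grasp; the last joint's range is limited). The gripper opens to 85 mm and grips with 20 to 120 N. Pads are 22 mm wide; open, the fingers measure 114 mm over their backs; the gripper's body (76 mm by 85 mm) begins 54 mm behind the grasp point. The pads swing forward as they close: fully open they stand 13 mm farther back than shut.
Start: joints at [1.235, 0.628, 0.038, 1.517, -0.027, 0.996, -0.02], TCP at [0.173, -0.626, 0.304] pointing down, gripper open.
Joint ranges: [-3.06, 3.06], [-0.37, 2.12], [-1.25, 1.32], [0.18, 2.47], [-1.1, 4.24], [0.23, 1.98], [-2.94, 2.94]. Speed limits (rad/s): [2.57, 2.57, 3.14, 3.14, 3.14, 3.14, 3.14].

## Interface

Orientations are given as a rotation vector (axis times angle).
In Python, from plant import * gives the robot as it stands.
- The arm moves only by the tool apply_moves, never from a script. Its argument "increments" is a list of rows, each an object of numbers: "grip": the opening, from -1 (shut) to 1 (fully open); "tx", "ty", "tz": the shift along the tool's x, y, z in mm; "rx", "ry", "rz": the turn, a rotation vector about the tool's x, y, z in rad. In form: [{"grip": .., "tx": .., "ty": .., "tz": .., "rx": .., "ry": .., "rz": ..}, ...]. A call has 1 to 12 rows; each row is the pose to reach, as a shift and turn from the pose commanded when the call began, along the tool's axes at that moment; what a row does not reach only later rows make up. A row lasts 1/8 s, in which the tool goes at most 62.5 mm and 10.7 degrees, less where a joint would pass 70% of its speed; a pose out of reach is approached as far as the arm can. A call with a gripper value outside its range is refused whole. The fingers move at their own pace and stop on an object; "newtons" is the grip in N (left out, the last holds). Time passes only in rows, so rows that repeat a pose let the fingers close. It gives the time, the measured TCP pose, the force, the opening and the grip force at its end, in the units of the state.
- read_state(): the state, without advancing time (a new reading comes with each control period).
- snapshot(name): name is "scene" or "side" or "wrist"; returns a dict with "frame" (384x512x3 uint8, blue, green, red), "fx", "fy", "cx", "cy" (pixels), "rvec" (rotation vector, rad) and "tvec" (3), from world to camera coordinates, as OpenCV has them. Camera axes: x right, y down, z forward; pixel columns grow to the right and rows downward; lengths in m; the calibration is good to about 2 mm. A picture is of the moment at which its call begins. There is no depth.
- sign_off(): hands the job in; it is judged then, once.
Trained networks look in a picture, given as the dict that the camera call returned (one of the last four; its "shot" number tells which), for a name from the list of things; names that differ only in an ending like _2 or _b are one class to them, and where a whole thing is asked for, a point or a joint stands for the part that bears it (a point fixed in the world has none). Each returns a list of dicts, best first, with "p" (0 to 1); they miss things now and then, are a little off and sometimes report something else, mostly with a low value. They report only what shows in the picture. A call takes as long as a camera call. They do not tell look-alikes from the thing itself.
- recognise(picture, label): "position" ([column, row] as shares, 0 to 1, of the picture: columns of its width, rows of its height, amid what is visible of it).
The state is a dict: "time_s": time; "joint_pos": joint angles; "dq": joint speeds; "joint_efforts": joint torques, N m; "eef_pos": TCP position; "orientation": TCP orientation; "force": force on the tool from outside, world axes, zero at the start; "ft_torque": the same for the moment, N m; "width": finger opening in m; "grasp_force": force on a finger pad.
Only numpy, scipy, OpenCV 4.12 (cv2) and the standard library are available. Lean on these libraries where they do the work, as an engineer would, in place of code of your own. Each camera call takes 0.05 s, during which the arm holds its last target. There are 200 camera calls.

## Working session

There is one attempt and no reset: what is moved stays moved. The work goes in short steps, Python scripts to look and compute and a tool call to move; the robot and the scene stay as the last step left them, time stands still between calls to the robot, and variables do not carry over. Pictures are saved under pics/ and viewed, at most 10 in all, crops included, and the job is handed in when it is done.

Besides the shell and the picture viewer there is one more tool, called as name(argument=value, ...) on one line, values as JSON. apply_moves: Moves the arm, as the interface text tells. Its arguments: {"type":"object","properties":{"increments":{"type":"array"},"newtons":{"type":"number"}},"required":["increments"]}

```bash
mkdir -p pics
cat > h.py <<'E'
from plant import *
import numpy as np, cv2
from scipy.spatial.transform import Rotation as R
def ray(s,uv):
    Rm=cv2.Rodrigues(np.array(s["rvec"],float))[0]; t=np.array(s["tvec"],float).ravel()
    d=Rm.T@np.array([(uv[0]-s["cx"])/s["fx"],(uv[1]-s["cy"])/s["fy"],1]); return -Rm.T@t,d
def atz(s,uv,z):
    c,d=ray(s,uv); return c+d*(z-c[2])/d[2]
def proj(s,P):
    K=np.array([[s["fx"],0,s["cx"]],[0,s["fy"],s["cy"]],[0,0,1]])
    return cv2.projectPoints(np.array(P,float).reshape(-1,3),np.array(s["rvec"],float),np.array(s["tvec"],float),K,None)[0].reshape(-1,2)
E
python3 - <<'E'
from h import *
np.set_printoptions(precision=3,suppress=True)
st=read_state(); print(st["eef_pos"],st["orientation"],st["time_s"])
for n in ["scene","side"]:
    s=snapshot(n); cv2.imwrite(f"pics/{n}0.png",cv2.resize(s["frame"],(800,600)))
    print(n,ray(s,(256,192)))
    for l in ["pan","scale","platform","carton","switch0","fan_motor_a","rosin_cup"]:
        for r in recognise(s,l)[:6]:
            uv=np.array(r["position"])*[512,384]; print(l,round(r["p"],2),uv,atz(s,uv,.08)[:2])
E
```

```text
[ 0.173 -0.626  0.303] [-3.111 -0.422  0.   ] 0.0
scene (array([1.136, 0.706, 1.19 ]), array([-0.423, -0.513, -0.747]))
pan 0.66 [310.989 268.608] [0.561 0.261]
pan 0.56 [357.683 219.686] [0.33  0.217]
pan 0.55 [420.608 267.802] [0.313 0.444]
pan 0.31 [232.294 175.718] [ 0.526 -0.159]
scale 0.59 [321.69  275.405] [0.552 0.295]
platform 0.95 [326.605 271.987] [0.534 0.295]
carton 0.84 [231.885 177.984] [ 0.533 -0.152]
carton 0.64 [276.992 143.002] [ 0.307 -0.194]
switch0 0.63 [320.41  266.189] [0.534 0.271]
switch0 0.61 [315.802 256.512] [0.523 0.239]
switch0 0.36 [311.194 280.013] [0.585 0.288]
switch0 0.16 [324.198 273.408] [0.542 0.294]
fan_motor_a 0.81 [205.517 275.29 ] [0.807 0.102]
fan_motor_a 0.81 [156.826 191.885] [ 0.759 -0.245]
fan_motor_a 0.24 [314.88  270.182] [0.556 0.271]
rosin_cup 0.6 [319.283 267.917] [0.541 0.273]
side (array([ 0.42 , -0.933,  0.947]), array([ 0.071,  0.725, -0.685]))
pan 0.59 [186.419 141.082] [0.268 0.303]
pan 0.58 [263.322 137.203] [0.57  0.296]
pan 0.51 [267.622 148.608] [0.577 0.22 ]
scale 0.82 [247.501 158.592] [0.496 0.167]
platform 0.52 [262.502 147.494] [0.559 0.229]
carton 0.9 [182.426 260.698] [ 0.276 -0.273]
carton 0.67 [260.608 243.802] [ 0.5   -0.235]
fan_motor_a 0.71 [343.091 267.494] [ 0.716 -0.341]
fan_motor_a 0.56 [327.117 183.706] [0.754 0.   ]
fan_motor_a 0.22 [260.403 244.301] [ 0.499 -0.237]
rosin_cup 0.52 [235.315 201.293] [ 0.438 -0.052]
```

View pics/scene0.png

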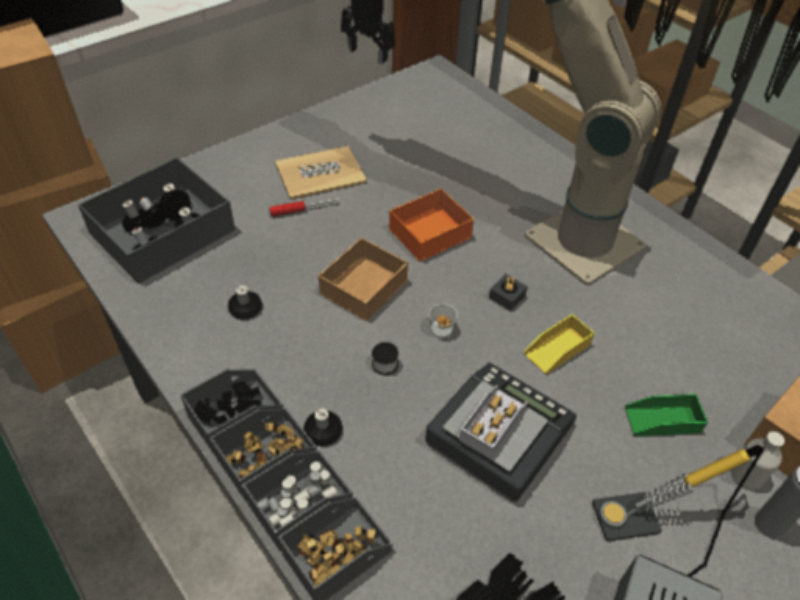

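View pics/side0.png

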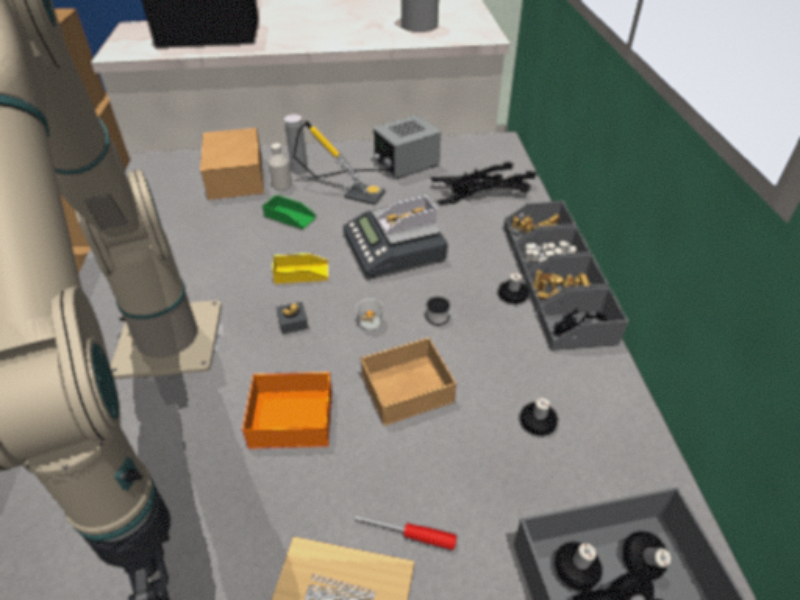

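The brown carton is at scene (363,278) and side (408,380); an orange look-alike sits at scene (430,222). The grey pan with brass switches is on the scale at scene (492,418), side (410,218). Green (665,415) and yellow (560,343) are look-alikes. I'll confirm the grey pan and the brown carton in one enlarged mosaic.

Run:
```python
from h import *
a=snapshot("scene"); b=snapshot("side")
def crop(s,x,y): return cv2.resize(s["frame"][y:y+75,x:x+100],(400,300),interpolation=cv2.INTER_CUBIC)
m=np.vstack([np.hstack([crop(a,270,232),crop(a,185,140)]),np.hstack([crop(b,205,110),crop(b,220,205)])])
cv2.imwrite("pics/m.png",m)
import pickle; pickle.dump([a,b],open("ab.pkl","wb"))
```

```text
(no output)
```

View pics/m.png

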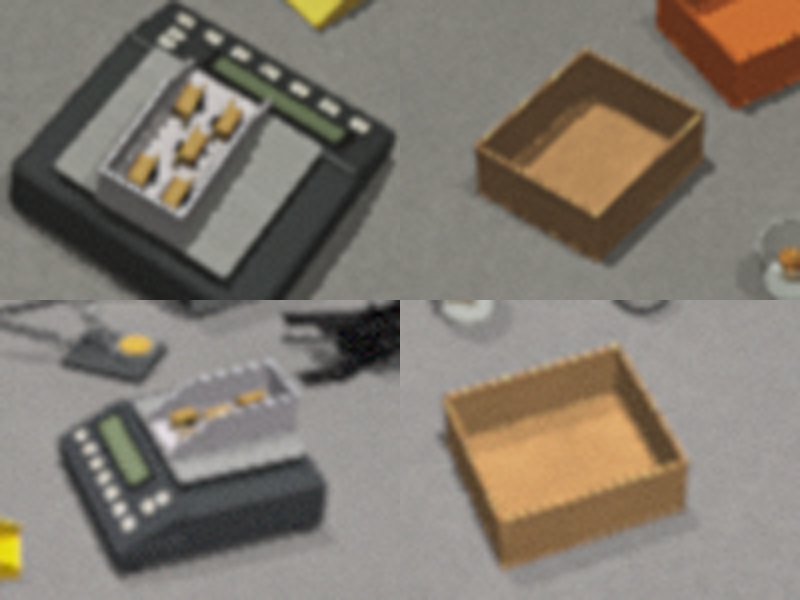

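The mosaic confirms the grey aluminium pan with five switches on the scale (mouth to the display) and the brown carton, corners well visible. Now their poses.

```bash
cat > m.py <<'E'
from h import *
import pickle; np.set_printoptions(precision=4,suppress=True)
a,b=pickle.load(open("ab.pkl","rb"))
def q(s,ox,oy,mx,my,pts,z):
    P=np.array([atz(s,((x-mx)/4+ox-.375,(y-my)/4+oy-.375),z)[:2] for x,y in pts]); c=P.mean(0)
    print(P.tolist()); print("c",c,"edges",[(round(float(np.linalg.norm(e)),4),round(float(np.degrees(np.arctan2(e[1],e[0]))),1)) for e in np.roll(P,-1,0)-P])
print("carton scene");q(a,185,140,400,0,[(588,50),(704,120),(596,215),(478,150)],.06)
print("carton side");q(b,220,205,400,300,[(618,346),(445,398),(503,520),(688,463)],.06)
print("platform scene");q(a,270,232,0,0,[(55,168),(228,278),(323,153),(150,48)],.0795)
print("pan back top, scene");q(a,270,232,0,0,[(100,180),(182,213)],.1175)
print("pan side: back top");q(b,205,110,0,300,[(298,402),(263,362)],.1175)
E
python3 m.py
```

```text
carton scene
[[0.449930996531389, -0.2681660006083314], [0.421617513955158, -0.14049865121892002], [0.5579634210828591, -0.10862714858026001], [0.5938721865314173, -0.22543103715500878]]
c [ 0.5058 -0.1857] edges [(0.1308, 102.5), (0.14, 13.2), (0.1222, -72.9), (0.1502, -163.5)]
carton side
[[0.5572557986163814, -0.11185352574041629], [0.4168359849371415, -0.15230229102369552], [0.45212046286623286, -0.2721702030449936], [0.5926793964869139, -0.23470806543420508]]
c [ 0.5047 -0.1928] edges [(0.1461, -163.9), (0.125, -73.6), (0.1455, 14.9), (0.1279, 106.1)]
platform scene
[[0.6325826826174522, 0.22634481988195643], [0.5956304119170225, 0.3600554429223097], [0.4754965556882754, 0.32978066773500125], [0.512018517457305, 0.19064688475022273]]
c [0.5539 0.2767] edges [(0.1387, 105.4), (0.1239, -165.9), (0.1438, -75.3), (0.1257, 16.5)]
pan back top, scene
[[0.6319150687658759, 0.26784431749872806], [0.605381828724896, 0.319178781643605]]
c [0.6186 0.2935] edges [(0.0578, 117.3), (0.0578, -62.7)]
pan side: back top
[[0.6245083267154794, 0.2500690071600289], [0.6002841955077309, 0.321610530994876]]
c [0.6124 0.2858] edges [(0.0755, 108.7), (0.0755, -71.3)]
```

```bash
cat >> h.py <<'E'
def down(yaw,tip=0):  # tool pose: x at yaw (deg), z down; tip = mouth-down angle (deg)
    return R.from_euler('z',yaw,degrees=True)*R.from_euler('y',-tip,degrees=True)*R.from_euler('x',180,degrees=True)
def tool(): 
    s=read_state(); return np.array(s["eef_pos"]),R.from_rotvec(s["orientation"])
def inc(p,r,p0=None,r0=None):
    if p0 is None: p0,r0=tool()
    print("mm",np.round(r0.inv().apply(np.array(p)-p0)*1000,1),"rv",np.round((r0.inv()*r).as_rotvec(),3))
E
python3 - <<'E'
from h import *
inc((.47,-.19,.38),down(15))
E
```

```text
mm [ 402.3 -341.6  -76.1] rv [ 0.    -0.     0.008]
```

apply_moves(increments=[{"grip": 1, "tx": 50, "ty": -40, "tz": -76}, {"grip": 1, "tx": 100, "ty": -85, "tz": -76}, {"grip": 1, "tx": 150, "ty": -130, "tz": -76}, {"grip": 1, "tx": 200, "ty": -170, "tz": -76}, {"grip": 1, "tx": 250, "ty": -212, "tz": -76}, {"grip": 1, "tx": 300, "ty": -255, "tz": -76}, {"grip": 1, "tx": 350, "ty": -297, "tz": -76}, {"grip": 1, "tx": 402, "ty": -342, "tz": -76}, {"grip": 1, "tx": 402, "ty": -342, "tz": -76}, {"grip": 1, "tx": 402, "ty": -342, "tz": -76}])

```text
schema error: expected keys grip, tx, ty, tz, rx, ry, rz
```

Run:
```python
from h import *
import pickle
s=snapshot("wrist"); pickle.dump(s,open("w1.pkl","wb")); cv2.imwrite("pics/w1.png",cv2.resize(s["frame"],(768,576)))
print(tool()[0], tool()[1].as_euler('zyx',degrees=True), ray(s,(256,192)))
inc((.54,.28,.34),down(17))
```

```text
[ 0.17326782 -0.62650281  0.30395925] [-1.54569027e+01  3.38191800e-03  1.79996218e+02] (array([ 0.24067412, -0.60760684,  0.37378379]), array([-0.25671121, -0.09359883, -0.96218734]))
mm [ 595.1 -776.   -36.1] rv [ 0.    -0.    -0.027]
```

View pics/w1.png

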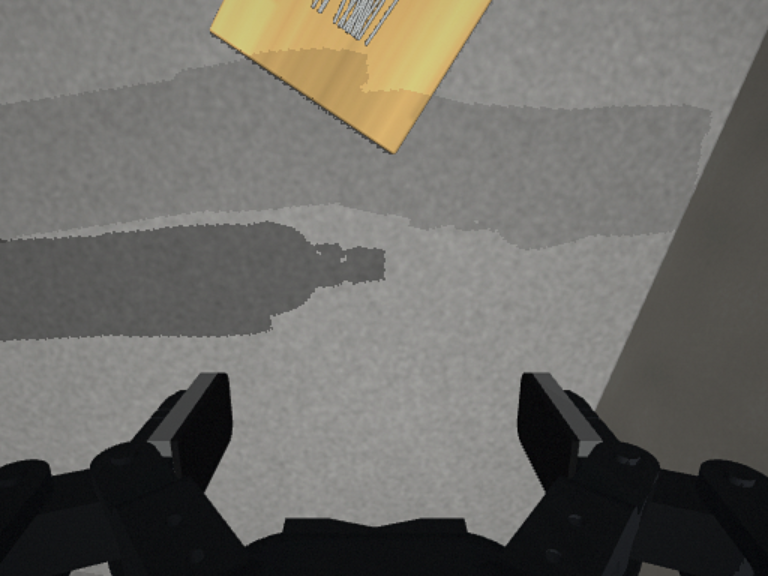

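The move was refused because every row needs all its keys; the picture only shows the cutting board at the start place. I'll repeat it with full rows.

apply_moves(increments=[{"grip": 1, "tx": 50, "ty": -40, "tz": -76, "rx": 0, "ry": 0, "rz": 0}, {"grip": 1, "tx": 100, "ty": -85, "tz": -76, "rx": 0, "ry": 0, "rz": 0}, {"grip": 1, "tx": 150, "ty": -130, "tz": -76, "rx": 0, "ry": 0, "rz": 0}, {"grip": 1, "tx": 200, "ty": -170, "tz": -76, "rx": 0, "ry": 0, "rz": 0}, {"grip": 1, "tx": 250, "ty": -212, "tz": -76, "rx": 0, "ry": 0, "rz": 0}, {"grip": 1, "tx": 300, "ty": -255, "tz": -76, "rx": 0, "ry": 0, "rz": 0}, {"grip": 1, "tx": 350, "ty": -297, "tz": -76, "rx": 0, "ry": 0, "rz": 0}, {"grip": 1, "tx": 402, "ty": -342, "tz": -76, "rx": 0, "ry": 0, "rz": 0}, {"grip": 1, "tx": 402, "ty": -342, "tz": -76, "rx": 0, "ry": 0, "rz": 0}, {"grip": 1, "tx": 402, "ty": -342, "tz": -76, "rx": 0, "ry": 0, "rz": 0}])

```text
time_s: 2.2
eef_pos: [0.4721, -0.185, 0.3801]
orientation: [-3.109, -0.436, -0.003]
force: [-0.1, -1.2, 0.1]
width: 0.0854
grasp_force: 0.0
```

Run:
```python
from h import *
print(tool()[0], read_state()["time_s"])
inc((.51,.27,.36),down(17))
```

```text
[ 0.47209978 -0.18498501  0.38010773] 2.2
mm [ 161.6 -427.    21.1] rv [-0.001 -0.002 -0.018]
```

apply_moves(increments=[{"grip": 1, "tx": 20, "ty": -53, "tz": 10, "rx": 0, "ry": 0, "rz": 0}, {"grip": 1, "tx": 40, "ty": -107, "tz": 20, "rx": 0, "ry": 0, "rz": 0}, {"grip": 1, "tx": 60, "ty": -160, "tz": 20, "rx": 0, "ry": 0, "rz": 0}, {"grip": 1, "tx": 80, "ty": -213, "tz": 20, "rx": 0, "ry": 0, "rz": 0}, {"grip": 1, "tx": 100, "ty": -267, "tz": 20, "rx": 0, "ry": 0, "rz": -0.02}, {"grip": 1, "tx": 120, "ty": -320, "tz": 20, "rx": 0, "ry": 0, "rz": -0.02}, {"grip": 1, "tx": 140, "ty": -373, "tz": 20, "rx": 0, "ry": 0, "rz": -0.02}, {"grip": 1, "tx": 162, "ty": -427, "tz": 20, "rx": 0, "ry": 0, "rz": -0.02}, {"grip": 1, "tx": 162, "ty": -427, "tz": 20, "rx": 0, "ry": 0, "rz": -0.02}, {"grip": 1, "tx": 162, "ty": -427, "tz": 20, "rx": 0, "ry": 0, "rz": -0.02}])

```text
time_s: 3.45
eef_pos: [0.5122, 0.2635, 0.3596]
orientation: [3.107, 0.452, -0.001]
force: [0.4, -1.1, 0.3]
width: 0.0856
grasp_force: 0.0
```

Run:
```python
from h import *
import pickle
s=snapshot("wrist"); pickle.dump([s,read_state()],open("w2.pkl","wb")); cv2.imwrite("pics/w2.png",cv2.resize(s["frame"],(768,576),interpolation=cv2.INTER_CUBIC))
print(tool()[0],ray(s,(256,192)))
```

```text
[0.51240929 0.26282429 0.35977047] (array([0.57927601, 0.28380952, 0.42940099]), array([-0.25522154, -0.10011916, -0.96192722]))
```

View pics/w2.png

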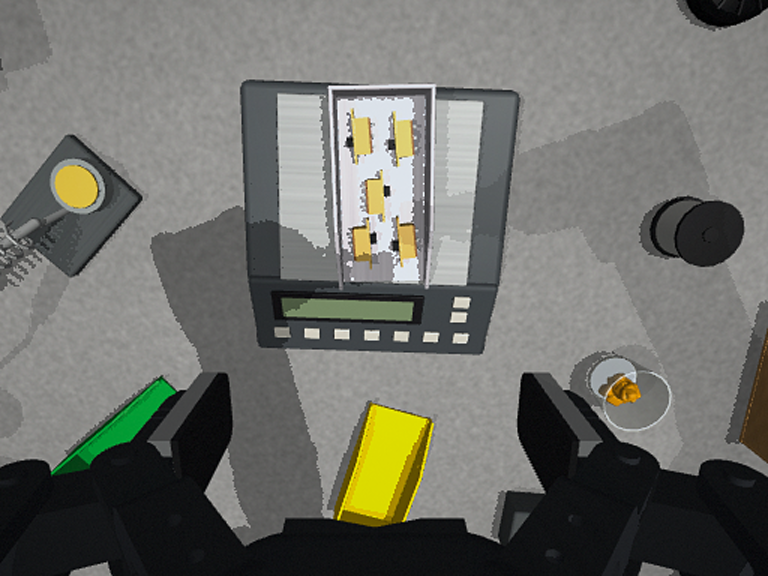

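The wrist picture shows the grey pan clearly: back rim corners (329,86) and (436,87), mouth corners about (342,288) and (430,288); platform corners (278,93), (483,101), (472,285), (279,280).

```bash
cat > m2.py <<'E'
from h import *
import pickle; np.set_printoptions(precision=4,suppress=True)
s,_=pickle.load(open("w2.pkl","rb"))
def W(pts,z): return np.array([atz(s,((x+.5)/1.5-.5,(y+.5)/1.5-.5),z)[:2] for x,y in pts])
def ang(v): return np.degrees(np.arctan2(v[1],v[0]))
P=W([(278,93),(483,101),(472,285),(279,280)],.0795); print(P,P.mean(0)); e=np.roll(P,-1,0)-P; print([(np.linalg.norm(v),ang(v)) for v in e])
B=W([(329,86),(436,87)],.1172); print("back",B,B.mean(0),np.linalg.norm(B[1]-B[0]),ang(B[0]-B[1])-90)
M=W([(342,288),(430,288)],.0935); print("mouth",M,M.mean(0),np.linalg.norm(M[1]-M[0]),ang(M[0]-M[1])-90)
ax=B.mean(0)-M.mean(0); print("axis",np.linalg.norm(ax),ang(ax),"mid",(B.mean(0)+M.mean(0))/2)
E
python3 m2.py
```

```text
[[0.596  0.3551]
 [0.6306 0.2219]
 [0.5076 0.1853]
 [0.4702 0.3243]] [0.5511 0.2717]
[(np.float64(0.13763768934332116), np.float64(-75.4363180951419)), (np.float64(0.12841273613164295), np.float64(-163.4451205081155)), (np.float64(0.14388579341807553), np.float64(105.05005018162899)), (np.float64(0.1295688325692135), np.float64(13.776050210514088))]
back [[0.6067 0.3193]
 [0.6244 0.2581]] [0.6156 0.2887] 0.0636957353569618 16.15409973344306
mouth [[0.4817 0.278 ]
 [0.4997 0.2174]] [0.4907 0.2477] 0.06317146107057463 16.58531175048391
axis 0.1314243603469008 18.182482960905993 mid [0.5531 0.2682]
```

Run:
```python
from h import *
inc((.5607,.2705,.22),down(17)); inc((.5607,.2705,.157),down(17))
```

```text
mm [ 48.6   6.1 139.8] rv [ 0.002  0.001 -0.009]
mm [ 48.6   6.  202.8] rv [ 0.002  0.001 -0.009]
```

apply_moves(increments=[{"grip": 1, "tx": 20, "ty": 3, "tz": 50, "rx": 0, "ry": 0, "rz": 0}, {"grip": 1, "tx": 49, "ty": 6, "tz": 95, "rx": 0.002, "ry": 0.001, "rz": -0.009}, {"grip": 1, "tx": 49, "ty": 6, "tz": 125, "rx": 0.002, "ry": 0.001, "rz": -0.009}, {"grip": 1, "tx": 49, "ty": 6, "tz": 140, "rx": 0.002, "ry": 0.001, "rz": -0.009}, {"grip": 1, "tx": 49, "ty": 6, "tz": 140, "rx": 0.002, "ry": 0.001, "rz": -0.009}, {"grip": 1, "tx": 49, "ty": 6, "tz": 140, "rx": 0.002, "ry": 0.001, "rz": -0.009}])

```text
time_s: 4.25
eef_pos: [0.5613, 0.2733, 0.2216]
orientation: [-3.104, -0.467, -0.005]
force: [-0.0, -0.2, 0.4]
width: 0.0855
grasp_force: 0.0
```

Run:
```python
from h import *
s=snapshot("wrist"); t=cv2.resize(s["frame"],(512,384))
b=snapshot("side"); f=b["frame"][60:180,190:310]
cv2.imwrite("pics/w3.png",np.hstack([t[:, :416],cv2.resize(f,(384,384),interpolation=cv2.INTER_CUBIC)]))
inc((.5607,.2705,.157),down(17))
# where pads meet rim: project expected rim points
x=np.array([np.cos(np.radians(17)),np.sin(np.radians(17)),0]);y=np.array([-x[1],x[0],0]);m=np.array([.553,.268,.1172])
print(proj(s,[m+.065*x+.032*y,m+.065*x-.032*y,m-.022*x+.032*y,m-.022*x-.032*y]))
```

```text
mm [-1.6  2.9 64.6] rv [-0.002 -0.004  0.002]
[[194.64999115 129.00608274]
 [315.58582553 129.41452262]
 [200.92227338 275.62515026]
 [306.99225209 275.99044227]]
```

View pics/w3.png

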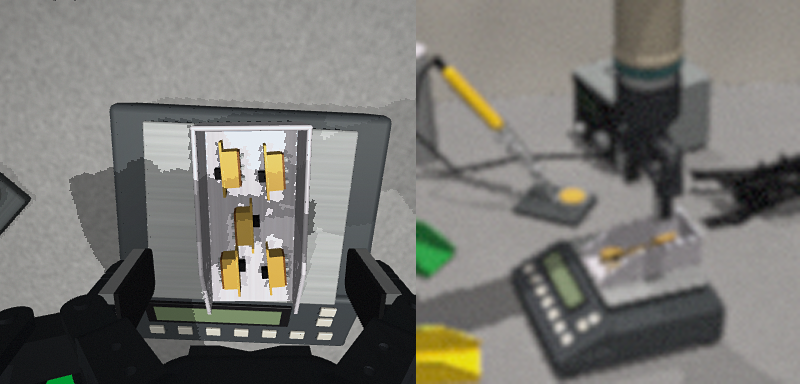

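apply_moves(increments=[{"grip": 1, "tx": -1, "ty": 1.3, "tz": 20, "rx": -0.002, "ry": -0.004, "rz": 0.002}, {"grip": 1, "tx": -1, "ty": 1.3, "tz": 40, "rx": -0.002, "ry": -0.004, "rz": 0.002}, {"grip": 1, "tx": -1, "ty": 1.3, "tz": 55, "rx": -0.002, "ry": -0.004, "rz": 0.002}, {"grip": 1, "tx": -1, "ty": 1.3, "tz": 64, "rx": -0.002, "ry": -0.004, "rz": 0.002}, {"grip": 1, "tx": -1, "ty": 1.3, "tz": 64, "rx": -0.002, "ry": -0.004, "rz": 0.002}, {"grip": 1, "tx": -1, "ty": 1.3, "tz": 64, "rx": -0.002, "ry": -0.004, "rz": 0.002}])

```text
time_s: 5.1
eef_pos: [0.5604, 0.2721, 0.1564]
orientation: [3.107, 0.465, -0.003]
force: [-0.2, -0.4, -0.3]
width: 0.0853
grasp_force: 0.0
```

Run:
```python
from h import *
s=snapshot("wrist"); cv2.imwrite("pics/w4.png",s["frame"])
inc((.5603,.2722,.157),down(17))
```

```text
mm [-0.1 -0.1 -0.5] rv [-0.     0.002  0.   ]
```

View pics/w4.png

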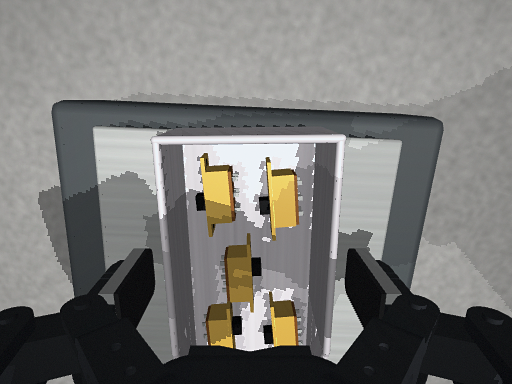

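The pads stand on either side of the walls, evenly spaced (pads at x=153 and 347, rim at 153 and 344). Closing gently.

apply_moves(increments=[{"grip": 0.8, "tx": 0, "ty": 0, "tz": 0, "rx": 0, "ry": 0, "rz": 0}, {"grip": 0.7, "tx": 0, "ty": 0, "tz": 0, "rx": 0, "ry": 0, "rz": 0}, {"grip": 0.62, "tx": 0, "ty": 0, "tz": 0, "rx": 0, "ry": 0, "rz": 0}, {"grip": 0.56, "tx": 0, "ty": 0, "tz": 0, "rx": 0, "ry": 0, "rz": 0}, {"grip": 0.5, "tx": 0, "ty": 0, "tz": 0, "rx": 0, "ry": 0, "rz": 0}, {"grip": 0.45, "tx": 0, "ty": 0, "tz": 0, "rx": 0, "ry": 0, "rz": 0}, {"grip": 0.4, "tx": 0, "ty": 0, "tz": 0, "rx": 0, "ry": 0, "rz": 0}, {"grip": 0.4, "tx": 0, "ty": 0, "tz": 0, "rx": 0, "ry": 0, "rz": 0}], newtons=20)

```text
time_s: 6.15
eef_pos: [0.56, 0.2719, 0.1559]
orientation: [3.107, 0.465, -0.005]
force: [0.1, -0.1, 0.8]
width: 0.0638
grasp_force: 24.0
```

apply_moves(increments=[{"grip": 0.3, "tx": 0, "ty": 0, "tz": -3, "rx": 0, "ry": 0, "rz": 0}, {"grip": 0.3, "tx": 0, "ty": 0, "tz": -10, "rx": 0, "ry": 0, "rz": 0}, {"grip": 0.3, "tx": 0, "ty": 0, "tz": -22, "rx": 0, "ry": 0, "rz": 0}, {"grip": 0.3, "tx": 0, "ty": 0, "tz": -36, "rx": 0, "ry": 0, "rz": 0}, {"grip": 0.3, "tx": 0, "ty": 0, "tz": -52, "rx": 0, "ry": 0, "rz": 0}, {"grip": 0.3, "tx": 0, "ty": 0, "tz": -68, "rx": 0, "ry": 0, "rz": 0}, {"grip": 0.3, "tx": 0, "ty": 0, "tz": -80, "rx": 0, "ry": 0, "rz": 0}, {"grip": 0.3, "tx": 0, "ty": 0, "tz": -85, "rx": 0, "ry": 0, "rz": 0}, {"grip": 0.3, "tx": 0, "ty": 0, "tz": -85, "rx": 0, "ry": 0, "rz": 0}])

```text
time_s: 7.28
eef_pos: [0.5603, 0.2719, 0.2412]
orientation: [3.107, 0.464, -0.004]
force: [0.3, 0.8, -1.2]
width: 0.0633
grasp_force: 23.9
```

Run:
```python
from h import *
b=snapshot("side"); a=snapshot("scene"); w=snapshot("wrist")
f=cv2.resize(b["frame"][60:180,190:310],(384,384),interpolation=cv2.INTER_CUBIC)
cv2.imwrite("pics/w5.png",np.hstack([cv2.resize(w["frame"],(400,300)),cv2.resize(b["frame"][60:180,190:350],(400,300),interpolation=cv2.INTER_CUBIC)]))
print(tool()[0])
# target: level above carton, then tipped
cx=np.array([.505,-.190]); yaw=0
h=np.array([np.cos(np.radians(yaw)),np.sin(np.radians(yaw))])
inc((*(cx+.03*h),.30),down(yaw))
```

```text
[0.55997858 0.27172678 0.24026281]
mm [-159.2  434.3  -58.9] rv [0.001 0.004 0.297]
```

View pics/w5.png

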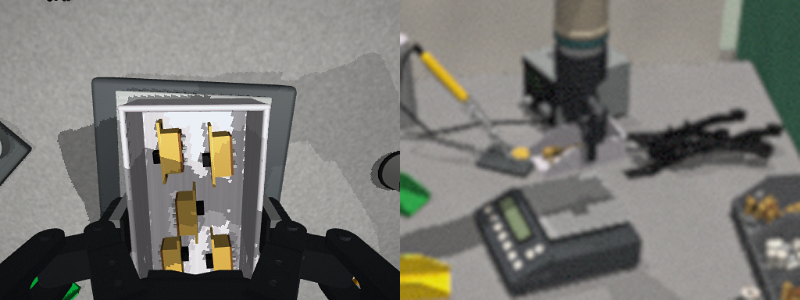

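The pan hangs level with all five switches in it. Before tipping I check which tip direction the arm's joints allow, with a simple fitted arm model.

```bash
python3 - <<'E'
from h import *
import pickle
st=read_state(); w=pickle.load(open("w2.pkl","rb"))[1]
D=[([1.235,.628,.038,1.517,-.027,.996,-.02],[.1733,-.6265,.3035],[-3.111,-.422,0])]+[(s["joint_pos"],s["eef_pos"],s["orientation"]) for s in (w,st)]
for d in D: print(np.round(d[0],3).tolist(),np.round(d[1],4).tolist(),np.round(d[2],3).tolist())
pickle.dump(D,open("D.pkl","wb"))
E
python3 -c "
import plant;print([n for n in dir(plant) if not n.startswith('__')])"
```

```text
[1.235, 0.628, 0.038, 1.517, -0.027, 0.996, -0.02] [0.1733, -0.6265, 0.3035] [-3.111, -0.422, 0.0]
[-0.391, 0.468, -0.201, 1.653, 0.107, 1.032, -1.909] [0.5124, 0.2628, 0.3598] [3.107, 0.449, -0.0]
[-0.386, 0.665, -0.181, 1.655, 0.149, 0.838, -1.903] [0.56, 0.2717, 0.2403] [3.106, 0.464, -0.007]
['IKError', 'read_state', 'recognise', 'sign_off', 'snapshot']
```

```bash
cat > arm.py <<'E'
from h import *
import pickle, itertools
from scipy.optimize import least_squares
D=pickle.load(open("D.pkl","rb"))
def fk(q,p,s):
    a,b,d1,d3,d5,d7,e4,e5,e6=p; z=lambda t:R.from_euler('z',t); y=lambda t:R.from_euler('y',t)
    r=z(s[0]*q[0]+a); x=np.array([0,0,d1])
    r=r*y(q[1])*z(s[1]*q[2]); x=x+r.apply([e4,0,d3])
    r=r*y(q[3])*z(s[2]*q[4]); x=x+r.apply([e5,0,d5])
    r=r*y(q[5]); x=x+r.apply([e6,0,0]); r=r*z(s[3]*q[6]+b); return x+r.apply([0,0,d7]),r
def res(p,s,D=D):
    o=[]
    for q,x,rv in D:
        X,r=fk(q,p,s); o+=list(X-x)+list(.3*(R.from_rotvec(rv).inv()*r).as_rotvec())
    return np.r_[o,1e-3*np.array(p[6:])]
def fit():
    B=[]
    for s in itertools.product([1,-1],repeat=4):
        for b in (0,np.pi/2,np.pi,-np.pi/2):
            f=least_squares(res,[0,b,.33,.35,.35,.2,0,0,0],args=(s,)); B.append((f.cost,s,f.x))
    B.sort(key=lambda t:t[0]); return B
if __name__=="__main__":
    for c,s,p in fit()[:6]: print(c,s,np.round(p,3).tolist())
E
python3 arm.py
```

```text
1.8091796307008319e-06 (-1, -1, -1, -1) [-0.045, 1.526, 0.761, 0.562, 0.383, 0.714, -0.004, -0.008, 0.002]
1.8091796307011307e-06 (-1, -1, -1, -1) [-0.045, -4.757, 0.761, 0.562, 0.383, 0.714, -0.004, -0.008, 0.002]
1.8091796307036269e-06 (-1, -1, -1, -1) [-0.045, 1.526, 0.761, 0.562, 0.383, 0.714, -0.004, -0.008, 0.002]
1.8091796308417995e-06 (-1, -1, -1, -1) [-0.045, 1.526, 0.761, 0.562, 0.383, 0.714, -0.004, -0.008, 0.002]
0.005010287926498663 (-1, -1, 1, -1) [-0.044, 1.434, 0.046, 0.566, 0.4, -0.016, -0.01, 0.007, 0.006]
0.00501028792649882 (-1, -1, 1, -1) [-0.044, 1.434, 0.046, 0.566, 0.4, -0.016, -0.01, 0.007, 0.006]
```

apply_moves(increments=[{"grip": 0.3, "tx": -5, "ty": 15, "tz": -10, "rx": 0, "ry": 0, "rz": 0}, {"grip": 0.3, "tx": -20, "ty": 50, "tz": -30, "rx": 0, "ry": 0, "rz": 0.03}, {"grip": 0.3, "tx": -37, "ty": 100, "tz": -50, "rx": 0, "ry": 0, "rz": 0.06}, {"grip": 0.3, "tx": -55, "ty": 150, "tz": -59, "rx": 0, "ry": 0, "rz": 0.09}, {"grip": 0.3, "tx": -73, "ty": 200, "tz": -59, "rx": 0, "ry": 0, "rz": 0.13}, {"grip": 0.3, "tx": -92, "ty": 250, "tz": -59, "rx": 0, "ry": 0, "rz": 0.17}, {"grip": 0.3, "tx": -110, "ty": 300, "tz": -59, "rx": 0, "ry": 0, "rz": 0.21}, {"grip": 0.3, "tx": -128, "ty": 350, "tz": -59, "rx": 0, "ry": 0, "rz": 0.25}, {"grip": 0.3, "tx": -145, "ty": 395, "tz": -59, "rx": 0, "ry": 0, "rz": 0.28}, {"grip": 0.3, "tx": -155, "ty": 423, "tz": -59, "rx": 0, "ry": 0, "rz": 0.297}, {"grip": 0.3, "tx": -159, "ty": 434, "tz": -59, "rx": 0, "ry": 0, "rz": 0.297}, {"grip": 0.3, "tx": -159, "ty": 434, "tz": -59, "rx": 0, "ry": 0, "rz": 0.297}])

```text
time_s: 8.93
eef_pos: [0.5349, -0.1899, 0.3005]
orientation: [3.141, -0.002, -0.005]
force: [-0.4, 1.1, -1.2]
width: 0.0631
grasp_force: 23.8
```

Run:
```python
from h import *
import pickle
D=pickle.load(open("D.pkl","rb")); s=read_state(); D.append((s["joint_pos"],s["eef_pos"],s["orientation"])); pickle.dump(D,open("D.pkl","wb")); print(s["joint_pos"],s["eef_pos"],s["force"])
inc(tool()[0],down(0,-20))
```

```text
[ 0.35997441  0.5149559  -0.10426797  1.75230053  0.06826618  0.88050509
 -1.34648728] [ 0.53493012 -0.18987647  0.30053242] [-0.35436988  1.11630922 -1.22098285]
mm [0. 0. 0.] rv [ 0.    -0.346 -0.001]
```

apply_moves(increments=[{"grip": 0.3, "tx": 0, "ty": 0, "tz": 0, "rx": 0, "ry": -0.08, "rz": 0}, {"grip": 0.3, "tx": 0, "ty": 0, "tz": 0, "rx": 0, "ry": -0.16, "rz": 0}, {"grip": 0.3, "tx": 0, "ty": 0, "tz": 0, "rx": 0, "ry": -0.24, "rz": 0}, {"grip": 0.3, "tx": 0, "ty": 0, "tz": 0, "rx": 0, "ry": -0.3, "rz": 0}, {"grip": 0.3, "tx": 0, "ty": 0, "tz": 0, "rx": 0, "ry": -0.3, "rz": 0}])

```text
time_s: 9.55
eef_pos: [0.5364, -0.1871, 0.2998]
orientation: [-3.106, -0.006, 0.473]
force: [-0.6, 0.3, -2.3]
width: 0.0638
grasp_force: 23.8
```

```bash
cat > plan.py <<'E'
from arm import *
B=fit(); c,s,p=B[0]; print(c,s,np.round(p,3).tolist())
lo=np.array([-3.06,-.37,-1.25,.18,-1.1,.23,-2.94])+.03;hi=np.array([3.06,2.12,1.32,2.47,4.24,1.98,2.94])-.03
def ik(X,r,q0,n=6):
    f0=lambda q:np.r_[(fk(q,p,s)[0]-X)*3,(r.inv()*fk(q,p,s)[1]).as_rotvec(),.003*(q-q0)]
    rng=np.random.default_rng(0); best=None
    for i in range(n):
        f=least_squares(f0,np.clip(q0+(i>0)*rng.normal(0,.7,7),lo+.01,hi-.01),bounds=(lo,hi))
        if best is None or f.cost<best.cost: best=f
    q=best.x; X2,r2=fk(q,p,s); return q,np.linalg.norm(X2-X)*1e3,np.degrees((r.inv()*r2).magnitude())
if __name__=="__main__":
    q0=D[-1][0]; c0=np.array([.505,-.19])
    for yaw in range(-180,180,20):
        o=[]
        q=np.array(q0)
        for tip in (0,30,60):
            r=down(yaw,tip); h=np.array([np.cos(np.radians(yaw)),np.sin(np.radians(yaw)),0])
            g=np.array([*c0,.135])+ .03*h + (0,0,.0)
            X=g-r.apply([0,0,.054]) if tip else g+[0,0,.1]
            q,e,ea=ik(X,r,q); o.append((round(e,1),round(ea,1)))
        print(yaw,o,np.round(q,2).tolist())
E
python3 - <<'E'
from h import *
import pickle
D=pickle.load(open("D.pkl","rb")); s=read_state(); D.append((s["joint_pos"],s["eef_pos"],s["orientation"])); pickle.dump(D,open("D.pkl","wb")); print(s["joint_pos"],s["eef_pos"],s["time_s"])
E
python3 plan.py
```

```text
[ 0.28872899  0.63999344 -0.06539705  1.54430796  0.11303311  1.25564726
 -1.38781857] [ 0.53635503 -0.18711649  0.29980826] 9.55
1.466539846093681e-05 (-1, -1, -1, -1) [-0.046, 1.526, 0.334, 0.566, 0.386, 0.277, -0.002, 0.005, 0.002]
-180 [(np.float64(0.0), np.float64(0.0)), (np.float64(0.0), np.float64(0.0)), (np.float64(0.0), np.float64(0.0))] [0.45, 1.21, -0.57, 1.21, 0.51, 1.95, 1.35]
-160 [(np.float64(0.0), np.float64(0.0)), (np.float64(0.0), np.float64(0.0)), (np.float64(0.0), np.float64(0.0))] [0.4, 1.2, -0.68, 1.33, 0.76, 1.95, 1.45]
-140 [(np.float64(0.0), np.float64(0.0)), (np.float64(21.2), np.float64(6.2)), (np.float64(53.3), np.float64(21.9))] [-0.54, 1.38, 1.29, 1.69, -0.5, 1.14, -2.91]
-120 [(np.float64(0.0), np.float64(0.0)), (np.float64(0.0), np.float64(0.0)), (np.float64(31.7), np.float64(11.9))] [-0.69, 1.38, 1.29, 1.83, -0.49, 0.85, -2.91]
-100 [(np.float64(0.0), np.float64(0.0)), (np.float64(0.0), np.float64(0.0)), (np.float64(5.5), np.float64(1.8))] [-0.82, 1.41, 1.29, 1.95, -0.47, 0.57, -2.91]
-80 [(np.float64(0.0), np.float64(0.0)), (np.float64(0.0), np.float
[... 1280 characters left out ...]
(np.float64(0.0), np.float64(0.0))] [1.27, 1.3, -1.08, 1.69, 0.09, 0.99, 0.24]
100 [(np.float64(0.0), np.float64(0.0)), (np.float64(0.0), np.float64(0.0)), (np.float64(0.0), np.float64(0.0))] [1.11, 1.29, -1.01, 1.48, 0.1, 1.34, 0.41]
120 [(np.float64(0.0), np.float64(0.0)), (np.float64(0.0), np.float64(0.0)), (np.float64(0.0), np.float64(0.0))] [0.94, 1.3, -0.95, 1.31, 0.18, 1.63, 0.58]
140 [(np.float64(0.0), np.float64(0.0)), (np.float64(0.0), np.float64(0.0)), (np.float64(0.0), np.float64(0.0))] [0.79, 1.31, -0.9, 1.2, 0.29, 1.86, 0.77]
160 [(np.float64(0.0), np.float64(0.0)), (np.float64(0.0), np.float64(0.0)), (np.float64(0.0), np.float64(0.0))] [0.6, 1.25, -0.7, 1.16, 0.36, 1.95, 1.09]
```

```bash
cat > seq.py <<'E'
from plan import *
Y=105.; h=np.array([np.cos(np.radians(Y)),np.sin(np.radians(Y)),0])
def pose(tip,my,mz):   # mouth edge at carton-local y=my, height mz
    r=down(Y,tip); m=np.array([.505,-.189,0])+my*h+[0,0,mz]
    g=m-(R.from_euler('z',Y,degrees=True)*R.from_euler('y',-tip,degrees=True)).apply([-.073,0,-.026])
    return g-r.apply([0,0,.054]),r
if __name__=="__main__":
    q=np.array(read_state()["joint_pos"])
    p0,r0=tool(); 
    a,ra=pose(0,.02,.15); print("current->start:"); inc(a,ra)
    for y in (30,60,90,105): 
        f=y/105; q,e,ea=ik(p0+f*(a-p0),down(y),q,1); print(y,round(e,1),round(ea,1),np.round(q,2).tolist())
    print("tip, from start pose")
    for t,my,mz in [(0,.02,.11),(10,.02,.10),(16,.02,.09),(24,.02,.08),(31,.02,.07),(38,.02,.06),(45,.02,.055),(52,.02,.055),(60,.02,.055),(68,.02,.055)]:
        X,r=pose(t,my,mz); q,e,ea=ik(X,r,q,1); print(t,round(e,1),round(ea,1),np.round(q,2).tolist()); inc(X,r,a,ra)
E
python3 seq.py
```

```text
1.466539846093681e-05 (-1, -1, -1, -1) [-0.046, 1.526, 0.334, 0.566, 0.386, 0.277, -0.002, 0.005, 0.002]
current->start:
mm [-31.8 -88.1  83.1] rv [-0.277  0.212 -1.813]
30 0.0 0.0 [0.43, 0.52, -0.26, 1.83, 0.18, 0.81, -0.97]
60 0.0 0.0 [0.49, 0.54, -0.41, 1.91, 0.3, 0.75, -0.61]
90 0.0 0.0 [0.54, 0.56, -0.55, 1.99, 0.44, 0.71, -0.28]
105 0.0 0.0 [0.56, 0.58, -0.61, 2.02, 0.52, 0.69, -0.12]
tip, from start pose
0 0.0 0.0 [0.51, 0.64, -0.54, 2.06, 0.58, 0.6, -0.17]
mm [ 0. -0. 40.] rv [0. 0. 0.]
10 0.0 0.0 [0.71, 0.72, -0.71, 1.97, 0.45, 0.71, 0.02]
mm [-15.   -0.   38.5] rv [0.    0.175 0.   ]
16 0.0 0.0 [0.8, 0.79, -0.77, 1.92, 0.39, 0.77, 0.12]
mm [-24.9  -0.   43. ] rv [0.    0.279 0.   ]
24 0.0 0.0 [0.89, 0.88, -0.84, 1.85, 0.32, 0.87, 0.22]
mm [-38.9  -0.   47.2] rv [ 0.     0.419 -0.   ]
31 0.0 0.0 [0.94, 0.96, -0.88, 1.78, 0.27, 0.97, 0.3]
mm [-51.6  -0.   53.8] rv [ 0.     0.541 -0.   ]
38 0.0 0.0 [0.98, 1.05, -0.91, 1.7, 0.23, 1.06, 0.36]
mm [-64.7  -0.   62. ] rv [0.    0.663 0.   ]
45 0.0 0.0 [1.02, 1.13, -0.93, 1.62, 0.19, 1.17, 0.41]
mm [-77.9  -0.   66.8] rv [-0.     0.785  0.   ]
52 0.0 0.0 [1.04, 1.2, -0.94, 1.54, 0.14, 1.28, 0.45]
mm [-91.1  -0.   68.2] rv [-0.     0.908  0.   ]
60 0.0 0.0 [1.05, 1.28, -0.96, 1.45, 0.09, 1.4, 0.48]
mm [-105.8   -0.    71.8] rv [0.    1.047 0.   ]
68 0.0 0.0 [1.06, 1.37, -0.97, 1.35, 0.04, 1.53, 0.5]
mm [-119.8   -0.    77.3] rv [-0.     1.187  0.   ]
```

apply_moves(increments=[{"grip": 0.3, "tx": 0, "ty": 0, "tz": 0, "rx": 0, "ry": 0.08, "rz": 0}, {"grip": 0.3, "tx": 0, "ty": 0, "tz": 0, "rx": 0, "ry": 0.16, "rz": 0}, {"grip": 0.3, "tx": 0, "ty": 0, "tz": 0, "rx": 0, "ry": 0.24, "rz": 0}, {"grip": 0.3, "tx": 0, "ty": 0, "tz": 0, "rx": 0, "ry": 0.3, "rz": 0}, {"grip": 0.3, "tx": 0, "ty": 0, "tz": 0, "rx": 0, "ry": 0.3, "rz": 0}])

```text
time_s: 10.18
eef_pos: [0.5343, -0.1888, 0.3011]
orientation: [3.141, 0.0, -0.004]
force: [-0.1, 0.3, -2.1]
width: 0.0636
grasp_force: 23.8
```

```bash
python3 seq.py | head -3
```

```text
1.466539846093681e-05 (-1, -1, -1, -1) [-0.046, 1.526, 0.334, 0.566, 0.386, 0.277, -0.002, 0.005, 0.002]
current->start:
mm [-53.2 -89.7  71.2] rv [-0.002  0.002 -1.832]
```

apply_moves(increments=[{"grip": 0.3, "tx": -3, "ty": -5, "tz": 3, "rx": 0, "ry": 0, "rz": -0.1}, {"grip": 0.3, "tx": -8, "ty": -14, "tz": 10, "rx": 0, "ry": 0, "rz": -0.26}, {"grip": 0.3, "tx": -13, "ty": -22, "tz": 18, "rx": 0, "ry": 0, "rz": -0.43}, {"grip": 0.3, "tx": -18, "ty": -30, "tz": 25, "rx": 0, "ry": 0, "rz": -0.6}, {"grip": 0.3, "tx": -23, "ty": -38, "tz": 32, "rx": 0, "ry": 0, "rz": -0.77}, {"grip": 0.3, "tx": -28, "ty": -46, "tz": 39, "rx": 0, "ry": 0, "rz": -0.94}, {"grip": 0.3, "tx": -33, "ty": -54, "tz": 46, "rx": 0, "ry": 0, "rz": -1.11}, {"grip": 0.3, "tx": -38, "ty": -63, "tz": 52, "rx": 0, "ry": 0, "rz": -1.28}, {"grip": 0.3, "tx": -43, "ty": -72, "tz": 58, "rx": 0, "ry": 0, "rz": -1.45}, {"grip": 0.3, "tx": -48, "ty": -81, "tz": 65, "rx": 0, "ry": 0, "rz": -1.61}, {"grip": 0.3, "tx": -52, "ty": -88, "tz": 70, "rx": 0, "ry": 0, "rz": -1.76}, {"grip": 0.3, "tx": -53, "ty": -90, "tz": 71, "rx": 0, "ry": 0, "rz": -1.832}])

```text
time_s: 11.68
eef_pos: [0.4821, -0.0987, 0.2293]
orientation: [-1.906, -2.494, 0.004]
force: [-0.1, 0.4, -1.9]
width: 0.0638
grasp_force: 23.8
```

apply_moves(increments=[{"grip": 0.3, "tx": 0, "ty": 0, "tz": 0, "rx": 0, "ry": 0, "rz": 0}, {"grip": 0.3, "tx": 0, "ty": 0, "tz": 0, "rx": 0, "ry": 0, "rz": 0}])

```text
time_s: 11.92
eef_pos: [0.4825, -0.0996, 0.2296]
orientation: [-1.914, -2.489, 0.004]
force: [0.3, -0.6, -1.4]
width: 0.0638
grasp_force: 23.8
```

Run:
```python
from h import *
from seq import pose
a,ra=pose(0,.02,.15); inc(a,ra); print(read_state()["joint_pos"])
b=snapshot("side"); w=snapshot("wrist"); a=snapshot("scene")
cv2.imwrite("pics/w6.png",np.vstack([np.hstack([cv2.resize(w["frame"],(400,300)),cv2.resize(b["frame"][150:300,150:350],(400,300),interpolation=cv2.INTER_CUBIC)]),np.hstack([cv2.resize(a["frame"][80:230,150:350],(400,300),interpolation=cv2.INTER_CUBIC)]*2)])[:, :])
```

```text
1.466539846093681e-05 (-1, -1, -1, -1) [-0.046, 1.526, 0.334, 0.566, 0.386, 0.277, -0.002, 0.005, 0.002]
mm [ 0.8 -1.4 -0.4] rv [-0.003  0.    -0.002]
[ 0.54315296  0.57419495 -0.58234097  2.01249876  0.48661072  0.69621421
 -0.0885262 ]
```

View pics/w6.png

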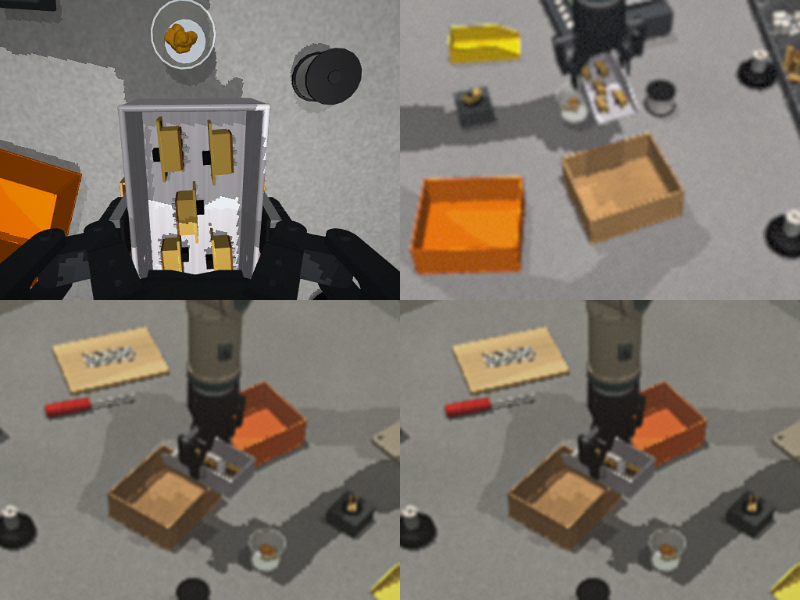

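All five switches are still in the pan, and the mouth points over the carton. Tipping now, with the mouth edge kept over the carton.

apply_moves(increments=[{"grip": 0.3, "tx": 0, "ty": 0, "tz": 20, "rx": 0, "ry": 0.02, "rz": 0}, {"grip": 0.3, "tx": -8, "ty": 0, "tz": 35, "rx": 0, "ry": 0.09, "rz": 0}, {"grip": 0.3, "tx": -15, "ty": 0, "tz": 39, "rx": 0, "ry": 0.175, "rz": 0}, {"grip": 0.3, "tx": -25, "ty": 0, "tz": 43, "rx": 0, "ry": 0.279, "rz": 0}, {"grip": 0.3, "tx": -39, "ty": 0, "tz": 47, "rx": 0, "ry": 0.419, "rz": 0}, {"grip": 0.3, "tx": -52, "ty": 0, "tz": 54, "rx": 0, "ry": 0.541, "rz": 0}, {"grip": 0.3, "tx": -65, "ty": 0, "tz": 62, "rx": 0, "ry": 0.663, "rz": 0}, {"grip": 0.3, "tx": -78, "ty": 0, "tz": 67, "rx": 0, "ry": 0.785, "rz": 0}, {"grip": 0.3, "tx": -91, "ty": 0, "tz": 68, "rx": 0, "ry": 0.908, "rz": 0}, {"grip": 0.3, "tx": -106, "ty": 0, "tz": 72, "rx": 0, "ry": 1.047, "rz": 0}, {"grip": 0.3, "tx": -120, "ty": 0, "tz": 77, "rx": 0, "ry": 1.187, "rz": 0}, {"grip": 0.3, "tx": -120, "ty": 0, "tz": 77, "rx": 0, "ry": 1.187, "rz": 0}])

```text
time_s: 13.58
eef_pos: [0.5123, -0.2174, 0.1483]
orientation: [-1.259, -1.623, -0.841]
force: [-0.2, -0.8, -1.6]
width: 0.0638
grasp_force: 23.9
```

apply_moves(increments=[{"grip": 0.3, "tx": 0, "ty": 0, "tz": 0, "rx": 0, "ry": 0, "rz": 0}, {"grip": 0.3, "tx": 0, "ty": 0, "tz": 0, "rx": 0, "ry": 0, "rz": 0}, {"grip": 0.3, "tx": 0, "ty": 0, "tz": 0, "rx": 0, "ry": 0, "rz": 0}, {"grip": 0.3, "tx": 0, "ty": 0, "tz": 0, "rx": 0, "ry": 0, "rz": 0}])

```text
time_s: 14.08
eef_pos: [0.513, -0.2155, 0.1532]
orientation: [-1.254, -1.63, -0.841]
force: [0.3, 0.7, -0.9]
width: 0.0638
grasp_force: 23.9
```

Run:
```python
from h import *
from seq import pose
X,r=pose(68,.02,.055); inc(X,r); print(read_state()["joint_pos"])
ims=[]
for n in ("side","scene","wrist"):
    s=snapshot(n); cv2.imwrite(f"pics/t_{n}.png",s["frame"])
    for d in recognise(s,"switch0")[:8]:
        uv=np.array(d["position"])*[512,384]; print(n,round(d["p"],2),uv.round(0),atz(s,uv,.01)[:2].round(3))
```

```text
1.466539846093681e-05 (-1, -1, -1, -1) [-0.046, 1.526, 0.334, 0.566, 0.386, 0.277, -0.002, 0.005, 0.002]
mm [-0.2 -0.9  1. ] rv [-0.001  0.002 -0.002]
[ 1.05413801  1.3383728  -0.92771394  1.32309612 -0.01212982  1.53275023
  0.5612153 ]
scene 0.42 [220. 180.] [ 0.533 -0.224]
```

apply_moves(increments=[{"grip": 0.3, "tx": 15, "ty": 0, "tz": -6, "rx": 0, "ry": 0, "rz": 0}, {"grip": 0.3, "tx": 40, "ty": 0, "tz": -16, "rx": 0, "ry": 0, "rz": 0}, {"grip": 0.3, "tx": 75, "ty": 0, "tz": -30, "rx": 0, "ry": 0, "rz": 0}, {"grip": 0.3, "tx": 111, "ty": 0, "tz": -45, "rx": 0, "ry": 0, "rz": 0}, {"grip": 0.3, "tx": 111, "ty": 0, "tz": -45, "rx": 0, "ry": 0, "rz": 0}, {"grip": 0.3, "tx": 111, "ty": 0, "tz": -45, "rx": 0, "ry": 0, "rz": 0}])

```text
time_s: 15.12
eef_pos: [0.5131, -0.2157, 0.2729]
orientation: [-1.254, -1.63, -0.841]
force: [0.0, 1.1, -0.9]
width: 0.0636
grasp_force: 24.0
```

```bash
python3 - <<'E'
from h import *
print(read_state()["joint_pos"])
for n in ("side","scene","wrist"):
    s=snapshot(n); cv2.imwrite(f"pics/u_{n}.png",s["frame"])
    for d in recognise(s,"switch0")[:8]:
        uv=np.array(d["position"])*[512,384]; print(n,round(d["p"],2),uv.round(0),atz(s,uv,.01)[:2].round(3))
E
python3 - <<'E'
import cv2,numpy as np
a,b,w=[cv2.imread(f"pics/u_{n}.png") for n in ("side","scene","wrist")]
c=lambda i,x,y:cv2.resize(i[y:y+75,x:x+100],(400,300),interpolation=cv2.INTER_CUBIC)
cv2.imwrite("pics/u.png",np.vstack([np.hstack([c(a,215,205),c(b,185,140)]),np.hstack([cv2.resize(w,(400,300)),cv2.resize(a[150:300,150:350],(400,300))])]))
E
```

```text
[ 1.07547102  1.18704487 -0.98864456  1.3324075  -0.10859519  1.6219331
  0.47545889]
side 0.38 [254. 252.] [ 0.484 -0.21 ]
scene 0.61 [228. 181.] [ 0.514 -0.201]
scene 0.6 [219. 178.] [ 0.531 -0.231]
```

```bash
python3 - <<'E'
import cv2,numpy as np
def blobs(f,roi,sc=1):
    i=cv2.imread(f"pics/{f}.png"); x0,y0,x1,y1=roi; i=i[y0:y1,x0:x1]; h=cv2.cvtColor(i,cv2.COLOR_BGR2HSV)
    m=((h[...,0]>15)&(h[...,0]<30)&(h[...,1]>110)&(h[...,2]>60)).astype(np.uint8)
    n,_,st,c=cv2.connectedComponentsWithStats(m); print(f,[(int(s[4]),(q+[x0,y0]).round(0).tolist()) for s,q in zip(st[1:],c[1:]) if s[4]>4])
blobs("w4",(100,120,400,384)); blobs("u_wrist",(0,0,512,384)); blobs("t_wrist",(0,0,512,384))
blobs("u_side",(215,205,315,280)); blobs("u_scene",(185,140,285,215))
print(cv2.cvtColor(cv2.imread("pics/u_side.png")[250:256,250:260:2],cv2.COLOR_BGR2HSV)[2])
E
python3 - <<'E'
import sys; sys.path.insert(0,'.')
import os; os.chdir('.')
from seq import *
p0,r0=tool()
q=np.array(read_state()["joint_pos"])
X1,r1=pose(0,.02,.20)
for t in (50,30,15,0):
    f=1-t/68; X=p0+f*(X1-p0); q,e,ea=ik(X,down(105,t),q,1); print(t,round(e,1),np.round(q,2).tolist()); inc(X,down(105,t))
E
```

```text
w4 [(1629, [216.0, 194.0]), (1583, [281.0, 198.0]), (2411, [232.0, 295.0]), (1039, [282.0, 323.0])]
u_wrist [(4269, [33.0, 55.0]), (1874, [78.0, 39.0]), (2170, [114.0, 32.0]), (378, [272.0, 52.0]), (3574, [182.0, 74.0]), (71, [315.0, 114.0]), (190, [151.0, 179.0]), (40, [509.0, 186.0]), (256, [127.0, 230.0])]
t_wrist [(2001, [29.0, 27.0]), (988, [72.0, 20.0]), (1018, [110.0, 14.0]), (3793, [174.0, 28.0]), (190, [281.0, 8.0]), (20, [321.0, 62.0]), (2620, [172.0, 114.0]), (333, [103.0, 158.0]), (18, [7.0, 313.0]), (35, [8.0, 326.0]), (11, [167.0, 326.0]), (8, [332.0, 325.0]), (190, [113.0, 374.0]), (54, [383.0, 378.0])]
u_side [(549, [255.0, 255.0]), (6, [282.0, 257.0])]
u_scene [(7, [231.0, 160.0]), (444, [227.0, 179.0]), (10, [258.0, 169.0]), (23, [246.0, 175.0]), (6, [206.0, 174.0]), (6, [242.0, 184.0]), (6, [210.0, 184.0]), (8, [246.0, 184.0]), (5, [253.0, 185.0]), (6, [220.0, 193.0]), (7, [229.0, 198.0]), (14, [282.0, 203.0])]
[[ 20 129 109]
 [ 18 134 103]
 [ 20 121  78]
 [ 21 132 104]
 [ 19 125 118]]
1.466539846093681e-05 (-1, -1, -1, -1) [-0.046, 1.526, 0.334, 0.566, 0.386, 0.277, -0.002, 0.005, 0.002]
50 0.0 [1.04, 1.01, -0.96, 1.53, 0.02, 1.38, 0.44]
mm [14.  -0.3 28.8] rv [-0.001 -0.315 -0.004]
30 0.0 [0.96, 0.8, -0.91, 1.72, 0.16, 1.12, 0.33]
mm [29.6 -0.6 60.9] rv [-0.002 -0.664 -0.003]
15 0.0 [0.84, 0.65, -0.84, 1.85, 0.28, 0.95, 0.18]
mm [41.3 -0.9 84.9] rv [-0.002 -0.926 -0.003]
0 0.0 [0.64, 0.52, -0.72, 1.97, 0.47, 0.82, -0.08]
mm [ 52.9  -1.1 108.9] rv [-0.003 -1.188 -0.003]
```

apply_moves(increments=[{"grip": 0.3, "tx": 7, "ty": 0, "tz": 15, "rx": 0, "ry": -0.15, "rz": 0}, {"grip": 0.3, "tx": 14, "ty": 0, "tz": 29, "rx": 0, "ry": -0.3, "rz": 0}, {"grip": 0.3, "tx": 21, "ty": 0, "tz": 44, "rx": 0, "ry": -0.46, "rz": 0}, {"grip": 0.3, "tx": 28, "ty": 0, "tz": 58, "rx": 0, "ry": -0.62, "rz": 0}, {"grip": 0.3, "tx": 35, "ty": 0, "tz": 72, "rx": 0, "ry": -0.78, "rz": 0}, {"grip": 0.3, "tx": 42, "ty": 0, "tz": 86, "rx": 0, "ry": -0.94, "rz": 0}, {"grip": 0.3, "tx": 49, "ty": 0, "tz": 100, "rx": 0, "ry": -1.09, "rz": 0}, {"grip": 0.3, "tx": 53, "ty": -1, "tz": 109, "rx": -0.003, "ry": -1.188, "rz": -0.003}, {"grip": 0.3, "tx": 53, "ty": -1, "tz": 109, "rx": -0.003, "ry": -1.188, "rz": -0.003}, {"grip": 0.3, "tx": 53, "ty": -1, "tz": 109, "rx": -0.003, "ry": -1.188, "rz": -0.003}])

```text
time_s: 16.68
eef_pos: [0.4813, -0.0999, 0.2802]
orientation: [-1.914, -2.491, -0.001]
force: [0.5, 0.2, -1.1]
width: 0.0636
grasp_force: 23.9
```

Run:
```python
from h import *
print(read_state()["joint_pos"])
inc((.5603,.2725,.245),down(15.5))
for n in ("side","scene","wrist"):
    s=snapshot(n); cv2.imwrite(f"pics/v_{n}.png",s["frame"])
    for d in recognise(s,"switch0")[:8]:
        uv=np.array(d["position"])*[512,384]; print(n,round(d["p"],2),uv.round(0),atz(s,uv,.01)[:2].round(3))
c=lambda i,x,y:cv2.resize(i[y:y+75,x:x+100],(400,300),interpolation=cv2.INTER_CUBIC)
a,b,w=[cv2.imread(f"pics/v_{n}.png") for n in ("side","scene","wrist")]
cv2.imwrite("pics/v.png",np.vstack([np.hstack([c(a,215,205),c(b,185,140)]),np.hstack([cv2.resize(w,(400,300)),cv2.resize(a[60:210,190:390],(400,300))])]))
```

```text
[ 0.6394388   0.51767553 -0.7129181   1.96358398  0.45563972  0.82499822
 -0.06550169]
mm [339.5 172.2  35.4] rv [-0.    -0.     1.561]
side 0.6 [266. 247.] [ 0.522 -0.193]
scene 0.39 [218. 179.] [ 0.536 -0.231]
```

View pics/v.png

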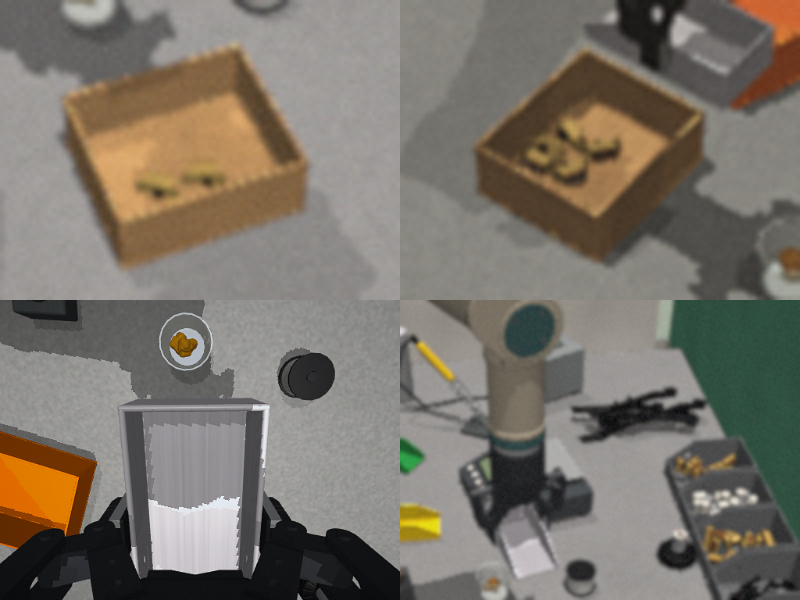

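The pan is empty and unslipped (back rim at wrist (120–268, 105), as before the tip). In the carton, scene crop shows switches at (568,130), (603,145), (543,150) and (570,168), with the fifth among them not clearly separated; none lies outside. On to the scale with the pan level; I'll count again when the arm is away.

apply_moves(increments=[{"grip": 0.3, "tx": 10, "ty": 5, "tz": -5, "rx": 0, "ry": 0, "rz": 0.08}, {"grip": 0.3, "tx": 40, "ty": 20, "tz": -10, "rx": 0, "ry": 0, "rz": 0.22}, {"grip": 0.3, "tx": 75, "ty": 38, "tz": -15, "rx": 0, "ry": 0, "rz": 0.37}, {"grip": 0.3, "tx": 110, "ty": 56, "tz": -15, "rx": 0, "ry": 0, "rz": 0.52}, {"grip": 0.3, "tx": 145, "ty": 74, "tz": -15, "rx": 0, "ry": 0, "rz": 0.67}, {"grip": 0.3, "tx": 180, "ty": 92, "tz": -10, "rx": 0, "ry": 0, "rz": 0.82}, {"grip": 0.3, "tx": 215, "ty": 110, "tz": -5, "rx": 0, "ry": 0, "rz": 0.97}, {"grip": 0.3, "tx": 250, "ty": 127, "tz": 0, "rx": 0, "ry": 0, "rz": 1.12}, {"grip": 0.3, "tx": 285, "ty": 145, "tz": 10, "rx": 0, "ry": 0, "rz": 1.27}, {"grip": 0.3, "tx": 315, "ty": 160, "tz": 20, "rx": 0, "ry": 0, "rz": 1.41}, {"grip": 0.3, "tx": 333, "ty": 170, "tz": 30, "rx": 0, "ry": 0, "rz": 1.52}, {"grip": 0.3, "tx": 340, "ty": 172, "tz": 35, "rx": 0, "ry": 0, "rz": 1.561}])

```text
time_s: 18.48
eef_pos: [0.5591, 0.2755, 0.2441]
orientation: [3.113, 0.425, -0.0]
force: [-1.3, -0.0, -0.8]
width: 0.0637
grasp_force: 23.9
```

apply_moves(increments=[{"grip": 0.3, "tx": 0, "ty": 0, "tz": 0, "rx": 0, "ry": 0, "rz": 0}, {"grip": 0.3, "tx": 0, "ty": 0, "tz": 0, "rx": 0, "ry": 0, "rz": 0}])

```text
time_s: 18.73
eef_pos: [0.5596, 0.273, 0.2453]
orientation: [3.111, 0.425, 0.001]
force: [0.5, -1.0, -1.1]
width: 0.0638
grasp_force: 23.9
```

Run:
```python
from h import *
inc((.5597,.2752,.165),down(15.3)); inc((.5597,.2752,.157),down(15.3)); print(read_state()["joint_pos"])
```

```text
mm [ 0.6 -2.2 80.3] rv [ 0.001 -0.001  0.004]
mm [ 0.6 -2.2 88.3] rv [ 0.001 -0.001  0.004]
[-0.35210846  0.66229015 -0.24190834  1.65291137  0.19939176  0.85037317
 -1.97628671]
```

apply_moves(increments=[{"grip": 0.3, "tx": 0.6, "ty": -2.2, "tz": 15, "rx": 0, "ry": 0, "rz": 0.004}, {"grip": 0.3, "tx": 0.6, "ty": -2.2, "tz": 35, "rx": 0, "ry": 0, "rz": 0.004}, {"grip": 0.3, "tx": 0.6, "ty": -2.2, "tz": 52, "rx": 0, "ry": 0, "rz": 0.004}, {"grip": 0.3, "tx": 0.6, "ty": -2.2, "tz": 65, "rx": 0, "ry": 0, "rz": 0.004}, {"grip": 0.3, "tx": 0.6, "ty": -2.2, "tz": 74, "rx": 0, "ry": 0, "rz": 0.004}, {"grip": 0.3, "tx": 0.6, "ty": -2.2, "tz": 80, "rx": 0, "ry": 0, "rz": 0.004}, {"grip": 0.3, "tx": 0.6, "ty": -2.2, "tz": 83, "rx": 0, "ry": 0, "rz": 0.004}, {"grip": 0.3, "tx": 0.6, "ty": -2.2, "tz": 83, "rx": 0, "ry": 0, "rz": 0.004}, {"grip": 0.3, "tx": 0.6, "ty": -2.2, "tz": 83, "rx": 0, "ry": 0, "rz": 0.004}])

```text
time_s: 19.85
eef_pos: [0.5597, 0.2762, 0.1628]
orientation: [3.113, 0.419, 0.003]
force: [-0.4, 0.8, -1.3]
width: 0.0636
grasp_force: 23.9
```

Run:
```python
from h import *
import time
Z=[];F=[]
for i in range(6):
    snapshot("wrist") if i==0 else snapshot("side"); s=read_state(); Z.append(s["eef_pos"]); F.append(s["force"])
print(np.mean(Z,0),np.std(Z,0),np.mean(F,0)); inc((.5597,.2752,.156),down(15.3),np.mean(Z,0),tool()[1])
```

```text
[0.55956555 0.27611101 0.16266908] [5.64348267e-05 3.96269555e-05 1.01067344e-04] [ 0.05100293 -0.02511716 -1.0427055 ]
mm [-0.1  0.9  6.7] rv [ 0.001 -0.001  0.   ]
```

apply_moves(increments=[{"grip": 0.3, "tx": 0, "ty": 0.5, "tz": 2, "rx": 0, "ry": 0, "rz": 0}, {"grip": 0.3, "tx": 0, "ty": 0.5, "tz": 4, "rx": 0, "ry": 0, "rz": 0}, {"grip": 0.3, "tx": 0, "ty": 0.5, "tz": 5.2, "rx": 0, "ry": 0, "rz": 0}, {"grip": 0.3, "tx": 0, "ty": 0.5, "tz": 6.2, "rx": 0, "ry": 0, "rz": 0}, {"grip": 0.3, "tx": 0, "ty": 0.5, "tz": 6.2, "rx": 0, "ry": 0, "rz": 0}])

```text
time_s: 20.78
eef_pos: [0.5595, 0.2755, 0.1562]
orientation: [3.112, 0.419, 0.002]
force: [-0.2, -0.2, 0.4]
width: 0.0636
grasp_force: 24.1
```

Run:
```python
from h import *
Z=[];F=[]
for i in range(6): s0=snapshot("side"); s=read_state(); Z.append(s["eef_pos"]); F.append(s["force"])
print(np.mean(Z,0),np.mean(F,0),np.std(F,0))
```

```text
[0.55951935 0.27551198 0.15623811] [-0.29402368 -0.67976226  0.9138866 ] [0.36670174 0.29495831 0.57829141]
```

About 2 N on the platform: the pan is standing. Releasing gently.

apply_moves(increments=[{"grip": 0.5, "tx": 0, "ty": 0, "tz": -0.3, "rx": 0, "ry": 0, "rz": 0}, {"grip": 0.55, "tx": 0, "ty": 0, "tz": -0.3, "rx": 0, "ry": 0, "rz": 0}, {"grip": 0.62, "tx": 0, "ty": 0, "tz": -0.3, "rx": 0, "ry": 0, "rz": 0}, {"grip": 0.75, "tx": 0, "ty": 0, "tz": -0.3, "rx": 0, "ry": 0, "rz": 0}, {"grip": 0.9, "tx": 0, "ty": 0, "tz": -0.3, "rx": 0, "ry": 0, "rz": 0}, {"grip": 1, "tx": 0, "ty": 0, "tz": -0.3, "rx": 0, "ry": 0, "rz": 0}, {"grip": 1, "tx": 0, "ty": 0, "tz": -0.3, "rx": 0, "ry": 0, "rz": 0}])

```text
time_s: 21.95
eef_pos: [0.5596, 0.2756, 0.1565]
orientation: [3.113, 0.419, 0.002]
force: [-0.2, 0.2, -0.2]
width: 0.0855
grasp_force: 0.0
```

Now up and back to the first look-down pose (about (0.51, 0.27, 0.36)), so the pan can be measured again.

apply_moves(increments=[{"grip": 1, "tx": 0, "ty": 0, "tz": -10, "rx": 0, "ry": 0, "rz": 0}, {"grip": 1, "tx": 0, "ty": 0, "tz": -30, "rx": 0, "ry": 0, "rz": 0}, {"grip": 1, "tx": 0, "ty": 0, "tz": -65, "rx": 0, "ry": 0, "rz": 0}, {"grip": 1, "tx": 0, "ty": 0, "tz": -110, "rx": 0, "ry": 0, "rz": 0}, {"grip": 1, "tx": -25, "ty": 0, "tz": -160, "rx": 0, "ry": 0, "rz": 0}, {"grip": 1, "tx": -50, "ty": 0, "tz": -203, "rx": 0, "ry": 0, "rz": 0}, {"grip": 1, "tx": -50, "ty": 0, "tz": -203, "rx": 0, "ry": 0, "rz": 0}, {"grip": 1, "tx": -50, "ty": 0, "tz": -203, "rx": 0, "ry": 0, "rz": 0}])

```text
time_s: 22.95
eef_pos: [0.5111, 0.2623, 0.3596]
orientation: [3.112, 0.419, 0.003]
force: [0.2, 0.9, -0.4]
width: 0.0856
grasp_force: 0.0
```

Run:
```python
from h import *
np.set_printoptions(precision=4,suppress=True)
s=snapshot("wrist"); cv2.imwrite("pics/f_wrist.png",s["frame"])
a=snapshot("scene"); b=snapshot("side"); cv2.imwrite("pics/f_scene.png",a["frame"]); cv2.imwrite("pics/f_side.png",b["frame"])
g=cv2.cvtColor(s["frame"],cv2.COLOR_BGR2GRAY)
# edges of pan rim along the back and of platform: profile rows in the predicted frame
def prof(c,yaw,z,along,off):
    x=np.array([np.cos(yaw),np.sin(yaw),0]); y=np.array([-x[1],x[0],0]); t=np.arange(-.09,.0901,.0015)
    P=[np.r_[c,z]+ (x*off+y*k if along=='y' else x*k+y*off) for k in t]; uv=proj(s,P).astype(np.float32)
    v=cv2.remap(g,uv[None,:,0],uv[None,:,1],cv2.INTER_LINEAR)[0].astype(int); d=np.abs(np.diff(v)); 
    return [(round(float(t[i]*1000+.75),1),int(v[i+1]-v[i])) for i in range(len(d)) if d[i]>22]
yaw=np.radians(15); c=[.552,.273]
for off in (.02,.04,.06): print("pan y at rim z, x off",off,prof(c,yaw,.1173,'y',off))
for off in (-.02,.02): print("pan x rim, y off",off,prof(c,yaw,.1173,'x',off))
for off in (-.03,.0,.03): print("platform y",off,prof(c,yaw,.0797,'y',off))
for off in (-.05,.05): print("platform x",off,prof(c,yaw,.0797,'x',off))
def blobs(i,roi):
    x0,y0,x1,y1=roi; h=cv2.cvtColor(i[y0:y1,x0:x1],cv2.COLOR_BGR2HSV); print(recognise and "")
for n,S in (("scene",a),("side",b)):
    for l in ("switch0","carton","fan_motor_a","rosin_cup","solder_reel","screwdriver"):
        print(n,l,[(round(d["p"],2),atz(S,np.array(d["position"])*[512,384],.02)[:2].round(3).tolist()) for d in recognise(S,l)[:6]])
```

```text
pan y at rim z, x off 0.02 [(-84.7, -24), (-83.2, -42), (-81.7, 24), (-62.2, 86), (-60.7, 28), (-30.7, 38), (-29.2, -137), (-26.2, 79), (-18.7, 89), (26.3, -71), (27.8, -67), (29.3, 64), (30.8, 79), (32.3, -98), (36.8, 70), (60.8, -34), (62.3, -80), (83.3, 72)]
pan y at rim z, x off 0.04 [(-84.7, -42), (-83.2, -30), (-81.7, 27), (-62.2, 96), (-32.2, -36), (-30.7, 83), (-29.2, -136), (-26.2, 53), (-18.7, 50), (-17.2, 30), (26.3, -59), (27.8, -81), (30.8, 137), (32.3, -72), (33.8, -41), (36.8, 23), (38.3, 51), (60.8, -44), (62.3, -49), (81.8, -23), (83.3, 84)]
pan y at rim z, x off 0.06 [(-84.7, -39), (-81.7, 29), (-30.7, 143), (-29.2, -84), (-27.7, -67), (-26.2, 42), (-24.7, 34), (-15.7, 34), (-14.2, -37), (15.8, -34), (27.8, -31), (30.8, 128), (32.3, -56), (33.8, -66), (38.3, 34), (83.3, 86)]
pan x rim, y off -0.02 [(-89.2, -118), (-84.7, -30), (-81.7, 111), (-68.2, -87), (-63.7, 37), (-56.2, 47), (-54.7, 56), (-53.2, 43), (-24.7, -91), (-23.2, 25), (-21.7, 61), (-20.2, -57), (-18.7, -58), (-17.2, 72), (-15.7, -73), (-9.7, 98), (-8.2, -97), (-3.7, 63), (-2.2, -66), (2.3, 46), (3.8, -
[... 1114 characters left out ...]
33.7, 49), (63.8, -83), (71.3, 92)]
scene switch0 [(0.56, [0.548, -0.226]), (0.47, [0.524, -0.189]), (0.43, [0.49, -0.195])]
scene carton [(0.94, [0.498, -0.186]), (0.78, [0.253, -0.238]), (0.62, [0.529, -0.229])]
scene fan_motor_a [(0.71, [0.781, 0.067]), (0.65, [0.748, -0.29])]
scene rosin_cup [(0.52, [0.435, -0.011])]
scene solder_reel [(0.87, [0.596, 0.004])]
scene screwdriver []
side switch0 [(0.61, [0.479, -0.214])]
side carton [(0.96, [0.506, -0.18]), (0.8, [0.264, -0.235])]
side fan_motor_a [(0.96, [0.735, -0.303]), (0.74, [0.773, 0.058])]
side rosin_cup [(0.63, [0.437, 0.022])]
side solder_reel [(0.65, [0.598, 0.006]), (0.39, [0.436, 0.013])]
side screwdriver [(0.89, [0.502, -0.5])]
```

Measured in the wrist picture: the pan's middle is within about 2 mm of the platform's, and its axis is aligned. Next I'll count the switches in the carton from above.

Run:
```python
from h import *
inc((.50,-.18,.37),down(15.3))
```

```text
mm [-127.7  423.8  -10.2] rv [ 0.001 -0.001  0.001]
```

apply_moves(increments=[{"grip": 1, "tx": -13, "ty": 42, "tz": -10, "rx": 0, "ry": 0, "rz": 0}, {"grip": 1, "tx": -29, "ty": 95, "tz": -10, "rx": 0, "ry": 0, "rz": 0}, {"grip": 1, "tx": -45, "ty": 148, "tz": -10, "rx": 0, "ry": 0, "rz": 0}, {"grip": 1, "tx": -61, "ty": 201, "tz": -10, "rx": 0, "ry": 0, "rz": 0}, {"grip": 1, "tx": -77, "ty": 254, "tz": -10, "rx": 0, "ry": 0, "rz": 0}, {"grip": 1, "tx": -93, "ty": 307, "tz": -10, "rx": 0, "ry": 0, "rz": 0}, {"grip": 1, "tx": -109, "ty": 360, "tz": -10, "rx": 0, "ry": 0, "rz": 0}, {"grip": 1, "tx": -122, "ty": 405, "tz": -10, "rx": 0, "ry": 0, "rz": 0}, {"grip": 1, "tx": -128, "ty": 424, "tz": -10, "rx": 0, "ry": 0, "rz": 0}, {"grip": 1, "tx": -128, "ty": 424, "tz": -10, "rx": 0, "ry": 0, "rz": 0}])

```text
time_s: 24.95
eef_pos: [0.4993, -0.182, 0.3697]
orientation: [3.113, 0.413, 0.001]
force: [0.1, 0.6, 0.3]
width: 0.0855
grasp_force: 0.0
```

Run:
```python
from h import *
s=snapshot("wrist"); cv2.imwrite("pics/g.png",s["frame"])
x=R.from_euler('z',15,degrees=True)
loc=lambda uv,z=.008: np.round(x.inv().apply(atz(s,uv,z)-[.505,-.189,z])[:2]*1000).tolist()
for l in ("switch0","carton"):
    for d in recognise(s,l)[:9]: uv=np.array(d["position"])*[512,384]; print(l,round(d["p"],2),uv.round(0),loc(uv))
# carton rectified top view of the floor, brass vs cardboard by hue/saturation
G=np.array([[x.apply([u,v,0])+[.505,-.189,.008] for u in np.linspace(-.08,.08,41)] for v in np.linspace(.07,-.07,36)]).reshape(-1,3)
uv=proj(s,G).astype(np.float32).reshape(36,41,2); im=cv2.remap(s["frame"],uv[...,0],uv[...,1],cv2.INTER_LINEAR)
H=cv2.cvtColor(im,cv2.COLOR_BGR2HSV)
for r in H: print("".join("#" if p[2]<45 else "Y" if p[0]>=20 and p[1]>100 else "." for p in r))
print(H[18,::5].tolist())
```

```text
switch0 0.79 [291. 150.] [3.0, -48.0]
switch0 0.76 [267. 143.] [12.0, -16.0]
switch0 0.73 [288. 137.] [20.0, -43.0]
switch0 0.53 [288. 169.] [-24.0, -45.0]
switch0 0.52 [265. 172.] [-28.0, -14.0]
carton 0.9 [251. 305.] [-236.0, 4.0]
carton 0.72 [253. 155.] [-5.0, 3.0]
.........................................
.........................................
.........................................
.........................................
.........................................
.........................................
.........................................
.........................................
.........................................
.........................................
.........................................
.........................................
.........................................
.........................................
.........................................
.........................................
.........................................
.........................................
............Y............................
..........YYYY.......Y...................
...........YYYYY....YYYYY................
.............YYYY..YYYYYYY...............
..............YY......YYYY...............
...............Y#......#.YY..............
.........................................
................Y....Y...................
..............YYY...YY..YYY..............
.............YYY....YY..YYY..............
.............YYY..YYYY..YYY..............
.............YYY#.YYYYY.YYY..............
............YYY#...YYY#.YYY..............
............YYY....YYYY.YYY..............
..............Y....YYYYYYYY..............
......................YYY................
.........................................
.........................................
[[16, 146, 82], [17, 146, 223], [16, 149, 128], [16, 139, 132], [17, 150, 213], [17, 149, 215], [17, 147, 213], [17, 145, 221], [40, 5, 153]]
```

The rectified view shows five separate switches in the carton, all inside its walls. Handing in.

```bash
python3 -c "
from plant import *; print(sign_off())"
```

```text
the job is handed in; nothing more can be done
None
```

The job is handed in, with no verdict returned: all five switches are in the brown carton, and the empty pan stands released on the platform, about 2 mm from its centre and in line with it.

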